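# Start up the sander station

## Task

Start the sanding station with the fingertips, in this order: press the raised end of the big rocker on the switch box (dust extraction) fully down, push the slim round knob of the air valve fully in, then press down the lever of the sander in the bench stand and keep holding it down: the program finishes while still pressing the lever. Leave the wide mushroom head alone, do not press the knob or the lever before its turn, and pick up or shift nothing, neither the boxes nor the things lying about.

Things in the scene. Friction and masses are not known exactly. Their poses are not given: they have to be found in the camera images.
- switch_box: Loose grey switch box, 96 x 66 mm and 40 mm high (0.8 kg) on rubber feet, with a cable gland on its +y side. Origin: centre of its underside; x runs along the long side, toward the 'on' end of the rocker. It stands at any yaw.
- rocker (a joint): Angle of the grey rocker paddle (66 x 36 mm, 9 mm thick) on the switch box; it pivots at its middle, 53 mm above the table, about the box's y axis. -0.2 rad = off (its +x end stands high), +0.2 rad = on (its +x end fully down). It starts off or nearly so and stays where it is left; about 3 N at the press point moves it.
- rocker_on_end (a point): Press point on top of the rocker's 'on' end (marked by a small cross rib, standing high at the start), 25 mm from the pivot along the box's +x; moves with the paddle: about 62 mm above the table when off, 52 mm when fully on.
- valve_block: Loose aluminium valve block 80 x 62 mm, 38 mm high (0.8 kg), two brass fittings on its +y and -y sides, with the slim plunger knob standing on its centre. Origin: centre of its underside.
- plunger (a joint): How far the slim knob is pushed in (m): 0 = out, 0.014 = fully in. Starts at 0 to 0.003. Stays where it is pushed; needs about 4 N. The knob cannot be pulled further out than 0.
- plunger_top (a point): Centre of the flat top of the slim black cylindrical knob (26 mm diameter, 16 mm high, on a thin steel stem), about 75 mm above the table when out and 61 mm when fully in; the push is straight down.
- dump_block: Loose valve block just like the other (80 x 62 x 38 mm), but carrying the wide mushroom head, which must not be pressed. Origin: centre of its underside. The three boxes swap places from run to run.
- dump_top (a point): Top centre of the wide domed black mushroom head (48 mm diameter), 69 mm above the table.
- dump (a joint): How far the mushroom head is pressed (m), 0 at rest, 0.006 fully down; springs back.
- stand: Steel bench stand (plate 100 x 200 x 10 mm, fixed to the table) holding the air belt sander firmly. Its frame is that of the sander: origin on the table under the sander's body, belt toward +y, round grip and lever toward -y (roughly toward the robot). The sander is 360 mm long, its highest part about 113 mm above the table.
- sander_lever (a joint): Angle of the sander's lever, the long silver blade above the round grip, hinged at the end next to the sander head; 0 = up, 0.07 rad = fully down. Springs back when let go; at the press point about 2 N starts it and about 5 N holds it fully down.
- lever_pad (a point): Press point on top of the lever near its free end, about 76 mm from its hinge; about 107 mm above the table when up; it goes about 5 mm down when fully pressed. Moves with the lever.
- jar: Jar of screws with a red lid, 64 mm diameter, 82 mm high. Bystander; origin at its underside.
- oil: Small oil bottle, 44 mm diameter, 122 mm high. Bystander; origin at its underside.
- offcut_cube: White foam offcut 40 x 40 x 22 mm. Bystander; origin at its underside.
- offcut_long: White foam offcut 30 x 70 x 30 mm. Bystander; origin at its underside.
- felt_marker: Black felt marker, 134 mm long, 17 mm thick, lying. Bystander; origin at its underside.
- tape_roll: Roll of masking tape lying flat, 105 mm diameter, 24 mm high. Bystander; origin at its underside.
Things that resemble listed ones, but are neither listed nor needed, are in the scene too. What is shaped like the valve_block but orange is not meant.

How it is judged (in metres and radians):
On the way, in this order (a step that is already met when the one before it is completed fails the run):
1. the rocker's raised end is pressed fully down (value of joint rocker above 0.15 rad), for 0.1 s.
2. the slim knob is pushed fully in (value of joint plunger above 0.0115 m), for 0.1 s.
3. the sander's lever is pressed down by the fingers (value of joint sander_lever above 0.045 rad and contact force between the fingers and stand above 1 N), for 0.3 s.
At the end, for the whole second after the job is handed in: The rocker is on (over 0.15 of 0.2 rad), the slim knob is in (over 11.5 of 14 mm), the fingers press on the sander with over 1 N and hold its lever down (over 0.045 of 0.07 rad); the mushroom head is up (under 2 mm), and boxes and bystanders are within 30 mm of where they stood (all of step 3 and value of joint rocker above 0.15 rad and value of joint plunger above 0.0115 m and value of joint dump below 0.002 m and distance of each of switch_box, valve_block, dump_block, jar, oil, offcut_cube, offcut_long, felt_marker, tape_roll from where it was at the start of the episode below 0.03 m); the arm keeps its last pose, push and grip.
It fails at once if the slim knob is pushed in before the rocker is on (value of joint plunger above 0.007 m and value of joint rocker below 0.12 rad).
It fails at once if the lever is pressed before the rocker is on and the knob is in (value of joint sander_lever above 0.03 rad and (value of joint rocker below 0.12 rad or value of joint plunger below 0.01 m)).
It fails at once if the mushroom head is pressed (value of joint dump above 0.003 m).
It fails at once if a box is lifted or shoved (height (world z) of any of switch_box, valve_block, dump_block above 0.015 m or distance of any of switch_box, valve_block, dump_block from where it was at the start of the episode above 0.03 m).
It fails at once if a bystander is lifted or knocked away (height (world z) of any of jar, oil, offcut_cube, offcut_long, felt_marker, tape_roll above 0.03 m or distance of any of jar, oil, offcut_cube, offcut_long, felt_marker, tape_roll from where it was at the start of the episode above 0.03 m).
It also fails if it takes over 45 s, if anything falls off the work surface, if the arm or the gripper's body presses on something with over 40 N, if the wrist force passes 120 N, or if a joint passes its speed limit or range.

## Robot

A 6-joint arm with a two-finger parallel gripper is mounted at the origin on a cart in front of the work surface, level with it; the furniture and walls round the work are solid. World frame = base frame: x ahead of the robot, y to its left, z up, the work surface at z = 0. Lengths are in mm, angles in rad, forces in N, time in s.
With the tool pointing down it reaches from about 300 to 775 mm from the base axis. Payload 14.6 kg.
Tool frame: the origin (TCP) lies midway between the tips of the shut fingers; the grasp point (between the pads) lies 19 mm behind it; z points along the fingers, y is the line along which they close (so a half turn about z gives the same grasp; the last joint's range is limited). The gripper opens to 85 mm and grips with 20 to 120 N. Pads are 22 mm wide; open, the fingers measure 114 mm over their backs; the gripper's body (76 mm by 85 mm) begins 54 mm behind the grasp point. The pads swing forward as they close: fully open they stand 13 mm farther back than shut.
Start: joints at [-0.067, 0.3, 1.521, -0, 1.321, -0.067], TCP at [549.99, -0.002, 231.281] pointing down, gripper open.
Joint ranges: [-3.03, 3.03], [-0.79, 2.21], [0.23, 2.52], [-1.04, 4.18], [0, 3.07], [-2.55, 2.55]. Speed limits (rad/s): [2.22, 2.22, 2.57, 3.14, 3.14, 3.14].

## Interface

Orientations are given as a unit quaternion [x, y, z, w].
In Python, from station import * gives the robot as it stands.
- The arm moves only by the tool servo_tool, never from a script. Its argument "rows" is a list of rows, each an object with "linear": the shift along the tool's x, y, z in units of 25 mm (1.0 is 25 mm), a list of three; "angular": the turn, a rotation vector about the tool's x, y, z in units of 6 degrees (1.0 is 6 degrees), a list of three; "claw": the finger opening in mm, from 0 to 85.4. In form: [{"linear": [dx, dy, dz], "angular": [ax, ay, az], "claw": claw}, ...]. A call has 1 to 12 rows; each row shifts and turns the commanded pose from where the row before left it, along the tool's axes as they then stand; what a row does not reach is not made up. A row lasts 1/12 s, in which the tool goes at most 41.7 mm and 7.16 degrees, less where a joint would pass 70% of its speed; a pose out of reach is approached as far as the arm can. A call is refused whole if a number of a shift passes 1 or a number of a turn 1, either way. A call with a gripper value outside its range is refused whole. The fingers move at their own pace and stop on an object; "grip_force" is the grip in N (left out, the last holds). Time passes only in rows, so rows that do not move let the fingers close. It gives the time, the measured TCP pose, the force, the opening and the grip force at its end, in the units of the state.
- observe(): the state, without advancing time (a new reading comes with each control period).
- snapshot(name): name is "scene" or "side" or "wrist"; returns the picture (480x640x3 uint8, red, green, blue); there is no depth.
- camera_model(name): a dict with "K" (3x3 intrinsics, pixels), "k1" (the pictures are not rectified: a ray, as slopes to the right and down, at radius r is drawn at 1 + k1 r^2 times it, then the intrinsics apply), "R" (3x3) and "t" (3): a world point X has camera coordinates R X + t; the wrist camera has in their place "hand_eye" (4x4, takes a point from camera to tool coordinates, whose origin is the TCP and whose axes are the flange's). Camera axes: x right, y down, z forward; pixel columns grow to the right and rows downward; lengths in mm; the calibration is good to about 2 mm. A picture is of the moment at which its call begins: read the wrist's pose just before it. camera_model takes no time and is no camera call.
- job_done(): hands the job in; it is judged then, once.
Trained networks look in the newest picture that a camera, given by its name, has taken for a name from the list of things; names that differ only in an ending like _2 or _b are one class to them, and where a whole thing is asked for, a point or a joint stands for the part that bears it (a point fixed in the world has none). Each returns a list of dicts, best first, with "confidence" (0 to 1); they miss things now and then, are a little off and sometimes report something else, mostly with a low value. They report only what shows in the picture. A call takes as long as a camera call. They do not tell look-alikes from the thing itself.
- boxes_of(query, camera): "location" ([x, y, z] in mm, in world coordinates, good to about 4 mm: the middle of the surface that is visible of it).
- landmark_of(query, camera): "location" ([x, y, z] in mm, in world coordinates, good to about 4 mm: a listed point, or the origin of a listed thing).
The state is a dict: "t": time; "joints": joint angles; "qvel": joint speeds; "effort": joint torques, N m; "position": TCP position; "eef_rot": TCP orientation; "contact_force": force on the tool from outside, world axes, zero at the start; "wrist_torque": the same for the moment, N m; "opening": finger opening in mm; "finger_force": force on a finger pad.
Only numpy, scipy, OpenCV 4.12 (cv2) and the standard library are available. Lean on these libraries where they do the work, as an engineer would, in place of code of your own. Each camera call takes 0.05 s, during which the arm holds its last target. There are 200 camera calls.

## Working session

There is one attempt and no reset: what is moved stays moved. The work goes in short steps, Python scripts to look and compute and a tool call to move; the robot and the scene stay as the last step left them, time stands still between calls to the robot, and variables do not carry over. Pictures are saved under pics/ and viewed, at most 10 in all, crops included, and the job is handed in when it is done.

Besides the shell and the picture viewer there is one more tool, called after "Request:" as name([rows], argument=value, ...), one row to a line, values as JSON. servo_tool: Moves the arm, as the interface text tells. Its arguments: {"type":"object","properties":{"rows":{"type":"array","items":{"type":"object","properties":{"linear":{"type":"array","items":{"type":"number"}},"angular":{"type":"array","items":{"type":"number"}},"claw":{"type":"number"}}}},"grip_force":{"type":"number"}},"required":["rows"]}

```bash
mkdir -p pics; python3 - <<'E'
from station import *
import cv2,numpy as np
for c in ["scene","side"]:
    cv2.imwrite(f"pics/{c}0.png",snapshot(c)[:,:,::-1])
    m=camera_model(c);print(c,(-np.array(m["R"]).T@np.array(m["t"])).round())
    for q in ["rocker_on_end","switch_box","plunger_top","valve_block","dump_top","dump_block","lever_pad","stand","jar","oil"]:
        print(q,[(np.round(d["location"]).astype(int).tolist(),round(d["confidence"],2)) for d in landmark_of(q,c)[:3]])
s=observe();print(s["t"],s["position"],s["eef_rot"],s["opening"])
E
```

```text
scene [ 222. -561.  750.]
rocker_on_end [([494, -27, 59], 0.58)]
switch_box [([485, -4, 4], 0.91)]
plunger_top [([625, 101, 70], 0.71), ([624, -70, 70], 0.53)]
valve_block [([622, 100, -2], 0.74)]
dump_top [([499, 240, 71], 0.52)]
dump_block [([497, 234, 2], 0.69), ([753, -36, 0], 0.28)]
lever_pad [([516, -203, 108], 0.66), ([490, -24, 60], 0.16)]
stand [([639, -204, -1], 0.79)]
jar [([754, -37, 0], 0.71)]
oil [([782, 123, -2], 0.85)]
side [480. 749. 564.]
rocker_on_end [([491, -28, 64], 0.57), ([754, -38, 0], 0.41)]
switch_box [([479, -4, -4], 0.93)]
plunger_top [([620, 96, 79], 0.59), ([630, -77, 79], 0.42)]
valve_block [([626, -70, 1], 0.74), ([625, 98, -1], 0.62)]
dump_top [([502, 238, 71], 0.87)]
dump_block [([504, 235, -1], 0.65)]
lever_pad [([516, -205, 107], 0.7), ([501, 238, 71], 0.6)]
stand [([635, -210, 0], 0.7), ([783, 119, 1], 0.3)]
jar [([750, -37, 0], 0.92), ([624, 101, 2], 0.42)]
oil [([784, 118, 4], 0.85), ([369, -237, -1], 0.61)]
1.1 [5.49989086e+02 1.66351055e-02 2.31276017e+02] [ 7.07090420e-01  7.07123142e-01 -1.11909253e-06 -1.16038666e-05] 85.20592664631828
```

View pics/scene0.png

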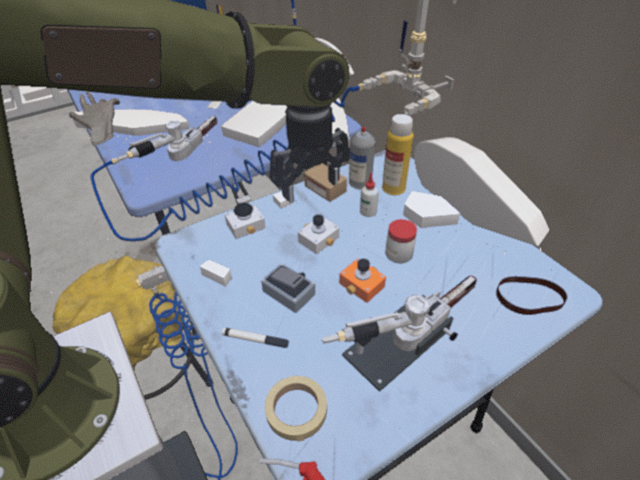

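View pics/side0.png

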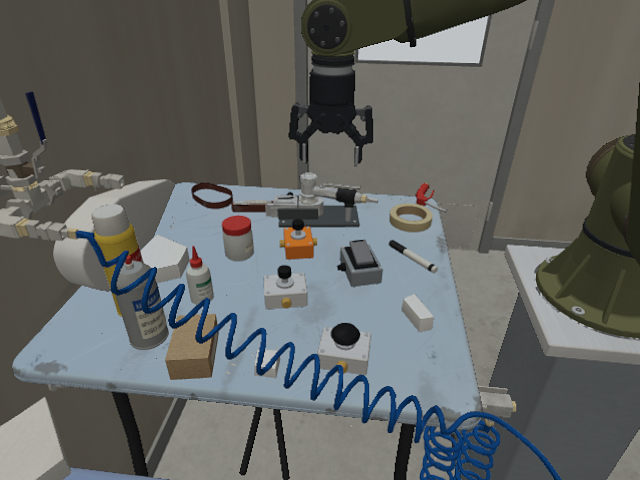

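Scene picture: the switch box is at (288,287), the orange decoy at (362,278), the grey valve with slim knob at (318,232) and the mushroom block at (244,218). The sander is at (400,330). The side picture agrees: rocker (360,262), valve (285,288), mushroom (345,345). So the valve is at about (623,99) and the rocker's on end at about (493,-27).

Request:
servo_tool([
  {"linear": [-0.18,-0.38,0.6],"angular": [0,0,0],"claw": 0},
  {"linear": [-0.18,-0.38,0.6],"angular": [0,0,0],"claw": 0},
  {"linear": [-0.18,-0.38,0.6],"angular": [0,0,0],"claw": 0},
  {"linear": [-0.18,-0.38,0.6],"angular": [0,0,0],"claw": 0},
  {"linear": [-0.18,-0.38,0.6],"angular": [0,0,0],"claw": 0},
  {"linear": [-0.18,-0.38,0.6],"angular": [0,0,0],"claw": 0},
  {"linear": [0,0,0],"angular": [0,0,0],"claw": 0},
  {"linear": [0,0,0],"angular": [0,0,0],"claw": 0},
  {"linear": [0,0,0],"angular": [0,0,0],"claw": 0},
  {"linear": [0,0,0],"angular": [0,0,0],"claw": 0},
], grip_force=40)

```text
t: 1.93
position: [493.9, -26.9, 142.3]
eef_rot: [0.707, 0.707, 0.001, 0.001]
contact_force: [0.5, -0.5, 0.4]
opening: -0.1
finger_force: 0.0
```

```bash
python3 - <<'E'
from station import *
import cv2,numpy as np
s=observe();print(s["position"],s["opening"])
cv2.imwrite("pics/w1.png",snapshot("wrist")[:,:,::-1])
for q in ["rocker_on_end","switch_box","plunger_top","lever_pad"]:
    print(q,[(np.round(d["location"]).astype(int).tolist(),round(d["confidence"],2)) for d in landmark_of(q,"wrist")[:3]])
E
```

```text
[493.90996231 -26.85519975 142.30431632] -0.1133575090463324
rocker_on_end [([491, -26, 61], 0.63)]
switch_box [([486, 3, 2], 0.71), ([751, -41, 2], 0.6), ([369, -72, 2], 0.56)]
plunger_top [([623, -70, 72], 0.9), ([626, 96, 72], 0.56)]
lever_pad []
```

View pics/w1.png

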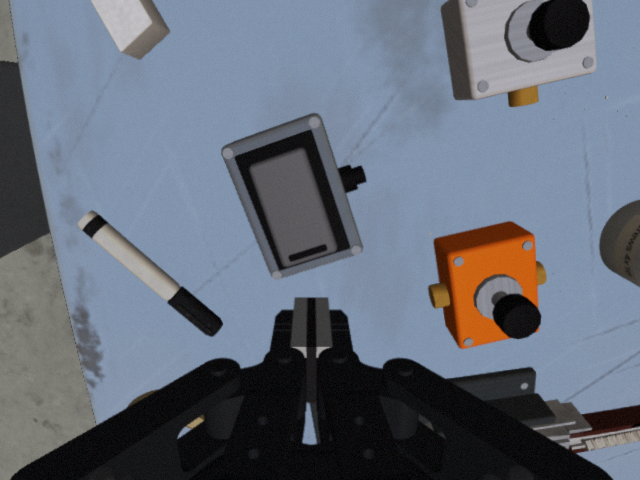

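The wrist view shows the rocker's cross rib at (308,253), on the -y end, with the shut fingertips at (311,325). The estimates agree, so I'm pressing.

Request:
servo_tool([
  {"linear": [0,-0.04,0.8],"angular": [0,0,0],"claw": 0},
  {"linear": [0,-0.04,0.8],"angular": [0,0,0],"claw": 0},
  {"linear": [0,0,0.8],"angular": [0,0,0],"claw": 0},
  {"linear": [0,0,0.4],"angular": [0,0,0],"claw": 0},
  {"linear": [0,0,0.2],"angular": [0,0,0],"claw": 0},
  {"linear": [0,0,0.2],"angular": [0,0,0],"claw": 0},
  {"linear": [0,0,0.2],"angular": [0,0,0],"claw": 0},
  {"linear": [0,0,0],"angular": [0,0,0],"claw": 0},
  {"linear": [0,0,0],"angular": [0,0,0],"claw": 0},
])

```text
t: 2.93
position: [491.2, -27.0, 56.7]
eef_rot: [0.707, 0.707, 0.0, 0.0]
contact_force: [1.2, 0.0, -0.1]
opening: -0.1
finger_force: 0.0
```

Request:
servo_tool([
  {"linear": [0,0,0.1],"angular": [0,0,0],"claw": 0},
  {"linear": [0,0,0.1],"angular": [0,0,0],"claw": 0},
  {"linear": [0,0,0],"angular": [0,0,0],"claw": 0},
  {"linear": [0,0,0],"angular": [0,0,0],"claw": 0},
])

```text
t: 3.27
position: [491.8, -27.2, 53.2]
eef_rot: [0.707, 0.707, 0.001, 0.001]
contact_force: [-8.2, -1.4, 25.0]
opening: 0.2
finger_force: 11.9
```

Request:
servo_tool([
  {"linear": [0,0,-0.8],"angular": [0,0,0],"claw": 0},
  {"linear": [0,0,-0.9],"angular": [0,0,0],"claw": 0},
  {"linear": [0,0,-0.9],"angular": [0,0,0],"claw": 0},
  {"linear": [0.7,0.75,-0.4],"angular": [0,0,0],"claw": 0},
  {"linear": [0.7,0.75,-0.2],"angular": [0,0,0],"claw": 0},
  {"linear": [0.7,0.75,0],"angular": [0,0,0],"claw": 0},
  {"linear": [0.7,0.75,0],"angular": [0,0,0],"claw": 0},
  {"linear": [0.7,0.75,0],"angular": [0,0,0],"claw": 0},
  {"linear": [0.7,0.75,0],"angular": [0,0,0],"claw": 0},
  {"linear": [0.7,0.75,0],"angular": [0,0,0],"claw": 0},
  {"linear": [0,0,0],"angular": [0,0,0],"claw": 0},
  {"linear": [0,0,0],"angular": [0,0,0],"claw": 0},
])

```text
t: 4.27
position: [622.3, 96.3, 130.7]
eef_rot: [0.707, 0.708, -0.0, -0.0]
contact_force: [-0.4, -0.4, -1.0]
opening: 0.2
finger_force: 0.0
```

```bash
python3 - <<'E'
from station import *
import cv2,numpy as np
s=observe();print(s["t"],s["position"])
a=snapshot("wrist");b=snapshot("side")[200:320,240:400]
a[:240,:320]=cv2.resize(b,(320,240))
cv2.imwrite("pics/w2.png",a[:,:,::-1])
for c in ["wrist","side","scene"]:
  if c=="scene": snapshot(c)
  for q in ["rocker_on_end","plunger_top","valve_block"]:
    print(c,q,[(np.round(d["location"],1).tolist(),round(d["confidence"],2)) for d in landmark_of(q,c)[:3]])
E
```

```text
4.2667 [622.30192654  96.29914526 130.67701011]
wrist rocker_on_end [([487.7, -29.9, 49.7], 0.57)]
wrist plunger_top [([625.7, 99.6, 72.1], 0.91)]
wrist valve_block [([622.7, -74.0, -0.9], 0.9), ([618.3, 101.1, 0.2], 0.58)]
side rocker_on_end [([490.0, -24.6, 53.5], 0.83), ([482.4, -0.6, -2.6], 0.42), ([615.2, 272.2, -0.3], 0.2)]
side plunger_top [([621.5, 96.2, 73.1], 0.74), ([626.8, -76.9, 76.5], 0.46)]
side valve_block [([502.1, 237.1, -4.7], 0.71), ([622.1, 103.0, -0.1], 0.61), ([623.8, -72.5, -3.4], 0.57)]
scene rocker_on_end [([491.9, -26.0, 52.9], 0.96)]
scene plunger_top [([627.4, -70.6, 73.3], 0.58), ([623.6, 99.7, 72.7], 0.52)]
scene valve_block [([621.7, 98.5, -0.7], 0.79), ([628.7, -72.5, -4.0], 0.62), ([369.2, -237.4, 0.4], 0.24)]
```

View pics/w2.png

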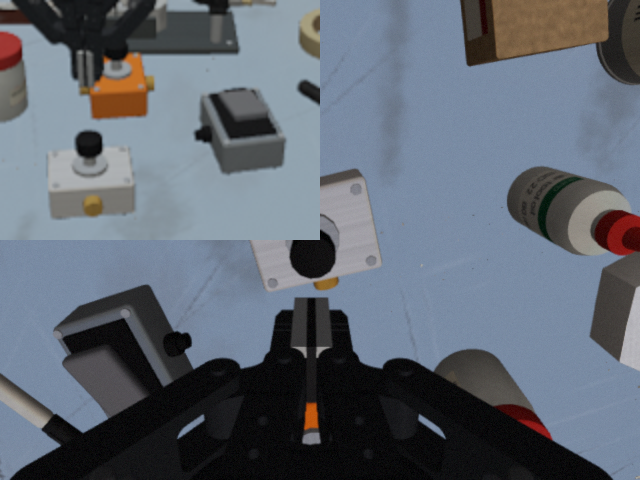

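The rocker now reads about 52 mm, so it is on. In the wrist view the knob at (313,256) lines up with the fingers at column 311. Pressing the knob.

Request:
servo_tool([
  {"linear": [0.08,0.06,0.8],"angular": [0,0,0],"claw": 0},
  {"linear": [0,0,0.8],"angular": [0,0,0],"claw": 0},
  {"linear": [0,0,0.4],"angular": [0,0,0],"claw": 0},
  {"linear": [0,0,0.2],"angular": [0,0,0],"claw": 0},
  {"linear": [0,0,0.15],"angular": [0,0,0],"claw": 0},
  {"linear": [0,0,0.15],"angular": [0,0,0],"claw": 0},
  {"linear": [0,0,0.12],"angular": [0,0,0],"claw": 0},
  {"linear": [0,0,0.1],"angular": [0,0,0],"claw": 0},
  {"linear": [0,0,0],"angular": [0,0,0],"claw": 0},
  {"linear": [0,0,0],"angular": [0,0,0],"claw": 0},
])

```text
t: 5.7
position: [623.9, 97.5, 63.4]
eef_rot: [0.707, 0.707, 0.0, 0.0]
contact_force: [-0.8, -0.4, -0.1]
opening: -0.1
finger_force: 0.0
```

Request:
servo_tool([
  {"linear": [0,0,0.06],"angular": [0,0,0],"claw": 0},
  {"linear": [0,0,0.05],"angular": [0,0,0],"claw": 0},
  {"linear": [0,0,0],"angular": [0,0,0],"claw": 0},
  {"linear": [0,0,0],"angular": [0,0,0],"claw": 0},
])

```text
t: 6.03
position: [624.0, 97.5, 61.0]
eef_rot: [0.707, 0.707, 0.0, 0.0]
contact_force: [-1.0, -0.3, 6.0]
opening: -0.3
finger_force: 2.8
```

Request:
servo_tool([
  {"linear": [0,0,0.04],"angular": [0,0,0],"claw": 0},
  {"linear": [0,0,0],"angular": [0,0,0],"claw": 0},
  {"linear": [0,0,0],"angular": [0,0,0],"claw": 0},
])

```text
t: 6.28
position: [624.2, 97.5, 60.9]
eef_rot: [0.707, 0.707, 0.001, 0.001]
contact_force: [-4.9, -0.5, 13.6]
opening: 0.0
finger_force: 6.8
```

Request:
servo_tool([
  {"linear": [0,0,-0.8],"angular": [0,0,0],"claw": 0},
  {"linear": [0,0,-1],"angular": [0,0,0],"claw": 0},
  {"linear": [0,0,-1],"angular": [0,0,0],"claw": 0},
  {"linear": [-0.2,-0.1,-1],"angular": [0,0,0],"claw": 0},
  {"linear": [-0.8,-0.3,-0.4],"angular": [0,0,0],"claw": 0},
  {"linear": [-1,-0.36,0],"angular": [0,0,0],"claw": 0},
  {"linear": [-1,-0.36,0],"angular": [0,0,0],"claw": 0},
  {"linear": [-1,-0.36,0],"angular": [0,0,0],"claw": 0},
  {"linear": [-1,-0.36,0],"angular": [0,0,0],"claw": 0},
  {"linear": [-1,-0.36,0],"angular": [0,0,0],"claw": 0},
  {"linear": [-1,-0.36,0],"angular": [0,0,0],"claw": 0},
  {"linear": [-1,-0.36,0],"angular": [0,0,0],"claw": 0},
])

```text
t: 7.28
position: [550.2, -103.6, 164.5]
eef_rot: [0.707, 0.707, 0.0, 0.0]
contact_force: [-0.3, 0.4, -0.7]
opening: 0.3
finger_force: 0.0
```

Request:
servo_tool([
  {"linear": [-1,-0.36,0],"angular": [0,0,0],"claw": 0},
  {"linear": [-1,-0.36,0],"angular": [0,0,0],"claw": 0},
  {"linear": [-1,-0.36,0],"angular": [0,0,0],"claw": 0},
  {"linear": [-1,-0.36,0],"angular": [0,0,0],"claw": 0},
  {"linear": [0,0,0],"angular": [0,0,0],"claw": 0},
  {"linear": [0,0,0],"angular": [0,0,0],"claw": 0},
  {"linear": [0,0,0],"angular": [0,0,0],"claw": 0},
])

```text
t: 7.87
position: [514.8, -202.2, 164.4]
eef_rot: [0.707, 0.707, 0.0, -0.0]
contact_force: [0.7, 0.5, -0.3]
opening: -0.3
finger_force: 0.0
```

```bash
python3 - <<'E'
from station import *
import cv2,numpy as np
s=observe();print(s["t"],s["position"])
cv2.imwrite("pics/w3.png",snapshot("wrist")[:,:,::-1])
for c in ["wrist","side","scene"]:
  if c!="wrist": snapshot(c)
  for q in ["rocker_on_end","plunger_top","lever_pad"]:
    print(c,q,[(np.round(d["location"],1).tolist(),round(d["confidence"],2)) for d in landmark_of(q,c)[:3]])
E
```

```text
7.8667 [ 514.83894488 -202.19201382  164.42250205]
wrist rocker_on_end []
wrist plunger_top [([622.5, -69.9, 73.4], 0.66)]
wrist lever_pad [([517.4, -202.2, 108.4], 0.91)]
side rocker_on_end [([493.2, -26.2, 54.2], 0.62), ([619.7, 102.2, 1.4], 0.28)]
side plunger_top [([625.1, 96.5, 63.8], 0.7), ([627.0, -76.2, 78.6], 0.43)]
side lever_pad [([517.5, -203.2, 106.0], 0.43)]
scene rocker_on_end [([492.1, -27.0, 54.2], 0.85)]
scene plunger_top [([625.0, 101.8, 60.9], 0.54)]
scene lever_pad [([514.8, -201.4, 109.2], 0.74)]
```

View pics/w3.png

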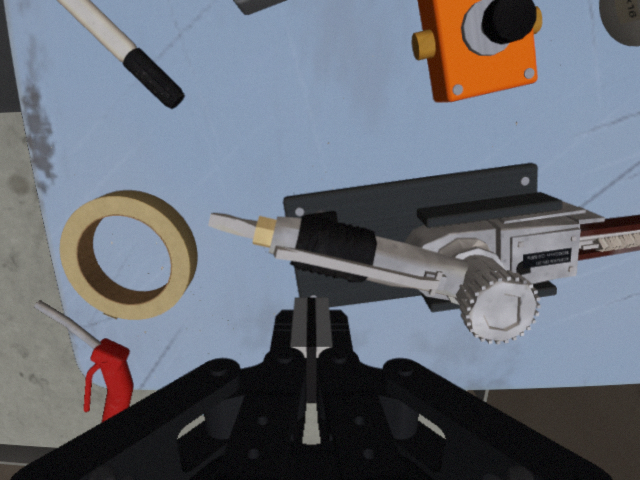

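The knob reads about 62 mm, so it is in. The wrist view shows the silver lever blade running from (280,258) to (440,285), and its free end passes under the fingertips. Pressing the lever.

Request:
servo_tool([
  {"linear": [0,0.06,0.7],"angular": [0,0,0],"claw": 0},
  {"linear": [0,0,0.7],"angular": [0,0,0],"claw": 0},
  {"linear": [0,0,0.5],"angular": [0,0,0],"claw": 0},
  {"linear": [0,0,0.2],"angular": [0,0,0],"claw": 0},
  {"linear": [0,0,0.15],"angular": [0,0,0],"claw": 0},
  {"linear": [0,0,0.15],"angular": [0,0,0],"claw": 0},
  {"linear": [0,0,0],"angular": [0,0,0],"claw": 0},
  {"linear": [0,0,0],"angular": [0,0,0],"claw": 0},
])

```text
t: 9.13
position: [516.5, -202.6, 105.2]
eef_rot: [0.707, 0.707, 0.0, 0.0]
contact_force: [-0.6, -0.2, 2.9]
opening: -0.2
finger_force: 1.3
```

Request:
servo_tool([
  {"linear": [0,0,0.08],"angular": [0,0,0],"claw": 0},
  {"linear": [0,0,0.06],"angular": [0,0,0],"claw": 0},
  {"linear": [0,0,0],"angular": [0,0,0],"claw": 0},
  {"linear": [0,0,0],"angular": [0,0,0],"claw": 0},
  {"linear": [0,0,0],"angular": [0,0,0],"claw": 0},
])

```text
t: 9.55
position: [516.3, -202.6, 101.4]
eef_rot: [0.707, 0.707, 0.0, 0.0]
contact_force: [-2.0, 1.0, 5.3]
opening: 0.0
finger_force: 2.6
```

Request:
servo_tool([
  {"linear": [0,0,0.05],"angular": [0,0,0],"claw": 0},
  {"linear": [0,0,0],"angular": [0,0,0],"claw": 0},
  {"linear": [0,0,0],"angular": [0,0,0],"claw": 0},
  {"linear": [0,0,0],"angular": [0,0,0],"claw": 0},
  {"linear": [0,0,0],"angular": [0,0,0],"claw": 0},
  {"linear": [0,0,0],"angular": [0,0,0],"claw": 0},
])

```text
t: 10.05
position: [516.4, -202.7, 100.8]
eef_rot: [0.707, 0.707, 0.0, 0.0]
contact_force: [-5.3, 1.8, 13.9]
opening: 0.2
finger_force: 6.5
```

The lever is at its stop, with a firm 14 N and the position steady. Handing in.

```bash
python3 -c "
from station import *
print(job_done())"
```

```text
the job is handed in; nothing more can be done
None
```

I pressed the rocker on, pushed the slim knob fully in, and handed the job in at about 10 s with the fingers holding the sander lever at its stop with about 14 N; no verdict came back.

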